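# Close the chiller's filter door and hold its sprung tank lid at the fill line

## Robot

A 6-joint arm with a two-finger parallel gripper is mounted at the origin on the work surface. World frame = base frame: x ahead of the robot, y to its left, z up, the work surface at z = 0. Lengths are in mm, angles in rad, forces in N, time in s.
With the tool pointing down it reaches from about 350 to 975 mm from the base axis. Payload 7.1 kg.
Tool frame: the origin (TCP) lies between the finger pads, 19 mm behind the fingertips; this is the grasp point; z points along the fingers, y is the line along which they close (so a half turn about z gives the same grasp; the last joint's range is limited). The gripper opens to 88 mm and grips with 3 to 60 N. Pads are 20 mm wide; open, the fingers measure 115 mm over their backs; the gripper's body (75 mm by 178 mm) begins 61 mm behind the grasp point.
Start: joints at [1.142, 0.423, 1.63, -0, 1.089, -0.019], TCP at [248.984, 573.247, 241.375] pointing down, gripper open.
Joint ranges: [-3, 3], [-0.9, 2.11], [0.09, 2.58], [-1.31, 4.45], [0.11, 2.69], [-2.54, 2.54]. Speed limits (rad/s): [2.39, 2.39, 3.01, 3.14, 3.14, 3.14].

## Interface

Orientations are given as a rotation vector (axis times angle).
In Python, from workcell import ctrl, viewer, ticket, models gives the robot as it stands.
- The arm moves only by the tool play_rows, never from a script. Its arguments are lists of equal length, an entry for each row: "dp": the shift along the world's x, y, z in mm, a list of three; "yaw": the turn about the world's z in degrees. In form: {"dp": [[tx, ty, tz], ...], "yaw": [yaw, ...]}. A call has 1 to 8 rows; each row shifts and turns the commanded pose from where the row before left it; what a row does not reach is not made up. A row lasts 1/12 s, in which the tool goes at most 41.7 mm and 7.16 degrees, less where a joint would pass 70% of its speed; a pose out of reach is approached as far as the arm can. A call is refused whole if a number of a shift passes 41.7 or a number of a turn 7.16, either way. A call with a gripper value outside its range is refused whole. "gripper" is the closure, from 0 (fully open) to 1 (shut), set as the call begins (left out, the last holds). The fingers move at their own pace and stop on an object; the grip force is fixed at half the most. Time passes only in rows, so rows that do not move let the fingers close. It gives the time, the measured TCP pose, the force, the opening and the grip force at its end, in the units of the state.
- ctrl.get_obs(): the state, without advancing time (a new reading comes with each control period).
- viewer.get_image(name): name is "scene" or "top" or "wrist"; returns a dict with "pixels" (420x560x3 uint8, red, green, blue), "range_z" (420x560 float32, mm along the optical axis (not along the pixel's ray), 0 where there is no reading), "fx", "fy", "cx", "cy" (pixels), "T" (4x4, takes a point from camera to world coordinates); the wrist camera has in their place "hand_eye" (4x4, takes a point from camera to tool coordinates, whose origin is the TCP and whose axes are the flange's). Camera axes: x right, y up, looking along -z (the intrinsics and any distortion apply to the point x, -y, -z); pixel columns grow to the right and rows downward; lengths in mm; the calibration is good to about 2 mm. A picture is of the moment at which its call begins: read the wrist's pose just before it.
- ticket.close_job(): hands the job in; it is judged then, once.
Trained networks look in a picture, given as the dict that the camera call returned (one of the last four; its "shot" number tells which), for a name from the list of things; names that differ only in an ending like _2 or _b are one class to them, and where a whole thing is asked for, a point or a joint stands for the part that bears it (a point fixed in the world has none). Each returns a list of dicts, best first, with "conf" (0 to 1); they miss things now and then, are a little off and sometimes report something else, mostly with a low value. They report only what shows in the picture. A call takes as long as a camera call.
- models.look_for(picture, name): "bbox" ([centre column, centre row, width, height] in pixels, round what is visible of it).
- models.landmark_of(picture, name): "location" ([column, row] in pixels: a listed point, or the origin of a listed thing).
The state is a dict: "t": time; "qpos": joint angles; "qvel": joint speeds; "joint_torque": joint torques, N m; "ee_pos": TCP position; "orientation": TCP orientation; "ft_force": force on the tool from outside, world axes, zero at the start; "moment": the same for the moment, N m; "width": finger opening in mm; "grasp_force": force on a finger pad.
Only numpy, scipy, OpenCV 4.12 (cv2) and the standard library are available. Lean on these libraries where they do the work, as an engineer would, in place of code of your own. Each camera call takes 0.05 s, during which the arm holds its last target. There are 200 camera calls.

## Task

The filter of the small bench chiller has been cleaned and its tank is about to be topped up. First push the louvred filter door on its front fully shut until it snaps home on its catch, so that no drips get into the fan; then lift the steel tank lid, which has a bow handle, against its spring until the pointer on its side meets the engraved fill line (40 degrees) on the scale plate. Finish while still holding the lid steady there with the gripper - it falls shut if let go - and leave the two bottles and the jug standing where they are.

Things in the scene. Friction and masses are not known exactly. Their poses are not given: they have to be found in the camera images.
- chiller: bench chiller, a beige box fixed to the counter, 300 deep (x) x 260 wide (y), its flat top deck 195 mm above the counter. Origin: centre of its underside. Front: -x side, towards the robot; +y: its left as the robot sees it; turned about z by up to 16 degrees. The door covers the left part of the front, a column with display and buttons stands right of it; the lid covers the front of the top.
- door (a joint): angle of the filter door, rad: 0 shut and seated on the catch; grows as the free edge swings towards the robot (starts 0.35 to 0.8). Vertical hinge at its left (+y) edge; it stays where it is left. From about 0.08 to 0.035 a sprung roller resists (about 7 N at door_push), then snaps behind the striker, pulls the door to 0 and holds it. Pushed less far it stays ajar near 0.08.
- door_hinge (a point): point on the outer face of the door beside the hinge pin (the pin is 12 mm behind it, along +x), at mid height. Axes turn with the door: -x out of the outer face, -y from the hinge to the free edge. Cream louvred panel 165 wide, 135 high (35 to 170 mm above the counter), 12 thick; a finger ledge 50 tall sticks 12 mm out of the face within 10 mm of the free edge.
- door_push (a point): a good place to push: on the outer face, 115 mm from the hinge, 137.5 mm above the counter (a tool pointing down there keeps the gripper's body above the deck). Axes as door_hinge.
- lid (a joint): angle of the tank lid, rad: 0 shut, grows as its front edge rises; the fill line is at 0.698 rad (40 degrees), the end of travel at 1.5. A closing spring plus the lid's weight pull it shut from every angle: about 5 to 7 N at the handle.
- lid_handle (a point): centre of the grip bar of the bow handle on the lid near its front edge. The bar is a round steel rod 12 mm thick, 90 mm long along the lid's y, its axis 38 mm above the lid's top face, so fingers can pass under it on both sides. Axes turn with the lid: y along the bar, z normal to the lid, +x along the lid towards its hinge. At rest about 247 mm above the counter.
- lid_hinge (a point): centre of the lid's hinge line (horizontal, along the chiller's y), 203 mm above the counter. From here, with the lid's axes, the grip bar is 165 mm towards the front (-x) and 44 mm up (z). The lid is a stainless plate 190 x 200 x 12 mm.
- lid_pointer (a point): tip of the small flat pointer that sticks out of the lid's right (-y) edge, 78.5 mm in front of the hinge line; it rides just outside the rim of the scale plate.
- fill_line (a point): outer end of the black radial line engraved on the scale plate, an off-white half-disc of 75 mm radius standing upright on the deck right (-y) of the lid, centred on the lid's hinge line. The pointer tip is within 4 mm of this point when the lid is at the line.
- bottle1: bystander: amber bottle with white cap, 58 mm diameter, 125 mm tall, standing beside the chiller. Origin: centre of its underside.
- bottle2: bystander: a second bottle, same as bottle1.
- jug: bystander: clear measuring jug with a handle, 90 mm diameter, 130 mm tall, standing beside the chiller. Origin: centre of its underside.

How it is judged:
By the outcome, as a careful person would: the job done as asked, in the order asked, and still so for the second after the job is handed in, while the arm keeps its last pose, push and grip.
It also fails if it takes over 54 s, if anything falls off the work surface, if the arm or the gripper's body presses on something with over 40 N, if the wrist force passes 120 N, or if a joint passes its speed limit or range.

## Working session

There is one attempt and no reset: what is moved stays moved. The work goes in short steps, Python scripts to look and compute and a tool call to move; the robot and the scene stay as the last step left them, time stands still between calls to the robot, and variables do not carry over. Pictures are saved under pics/ and viewed, at most 10 in all, crops included, and the job is handed in when it is done.

Besides the shell and the picture viewer there is one more tool, called after "Request:" in YAML: its name, and indented under it one key for each argument. play_rows: Moves the arm, as the interface text tells. Its arguments: {"type":"object","properties":{"dp":{"type":"array"},"yaw":{"type":"array"},"gripper":{"type":"number"}},"required":["dp","yaw"]}

```bash
mkdir -p pics; cat > h.py <<'E'
import numpy as np, cv2
from scipy.spatial.transform import Rotation as R
from workcell import ctrl, viewer, ticket, models
def T_of(im,obs):
    if 'T' in im: return np.array(im['T'])
    M=np.eye(4); M[:3,:3]=R.from_rotvec(obs['orientation']).as_matrix(); M[:3,3]=obs['ee_pos']
    return M@np.array(im['hand_eye'])
def pt(im,T,u,v,z=None):
    if z is None:
        w=im['range_z'][max(0,int(v)-1):int(v)+2,max(0,int(u)-1):int(u)+2]; w=w[w>0]
        if len(w)==0: return None
        z=np.median(w)
    p=np.array([(u-im['cx'])/im['fx']*z,-(v-im['cy'])/im['fy']*z,-z,1])
    return (T@p)[:3]
def proj(im,T,p):
    q=np.linalg.inv(T)@np.append(p,1); return np.array([im['cx']+im['fx']*q[0]/-q[2], im['cy']-im['fy']*q[1]/-q[2]])
def save(im,n): cv2.imwrite('pics/'+n,cv2.cvtColor(im['pixels'],cv2.COLOR_RGB2BGR))
E
cat > a.py <<'E'
from h import *
np.set_printoptions(precision=1,suppress=True)
o=ctrl.get_obs(); print(o)
for c in ['scene','top']:
    im=viewer.get_image(c); T=T_of(im,o); save(im,c+'0.png'); print(c,[k for k in im if k not in('pixels','range_z')],T[:3,3])
    for n in ['chiller','door_hinge','door_push','lid_handle','lid_hinge','lid_pointer','fill_line','bottle1','jug']:
        for d in models.landmark_of(im,n)[:2]:
            print(n,round(d['conf'],2),np.array(d['location']),pt(im,T,*d['location']))
E
python3 a.py
```

```text
{'t': 0.0, 'qpos': array([ 1.1,  0.4,  1.6, -0. ,  1.1, -0. ]), 'qvel': array([ 0.,  0., -0., -0.,  0.,  0.]), 'joint_torque': array([  0. , -54.5, -27.4,   0.1,   0. ,  -0. ]), 'ee_pos': array([248.8, 572.8, 240.6]), 'orientation': array([-0.6, -3.1,  0. ]), 'ft_force': array([ 0.4, -0.3,  0.9]), 'moment': array([0., 0., 0.]), 'grasp_force': 0.0, 'width': 87.62649543787796}
scene ['fx', 'fy', 'cx', 'cy', 'T', 'shot'] [1202.5  208.6 1146.4]
door_push 0.6 [301.9 183.9] [520.7  56.6 157.8]
lid_handle 0.7 [283.1 190.8] [614.9  35.7 250.7]
lid_hinge 0.56 [265.7 264.7] [779.8  46.2 207.2]
lid_pointer 0.78 [225.1 220.3] [699.5 -75.9 204.3]
lid_pointer 0.62 [378.8 287.3] [695.5 297.7  66.6]
fill_line 0.93 [217.3 218.3] [ 591.6 -159.9    2.1]
bottle1 0.9 [379.6 287.5] [696.5 299.4  68.9]
bottle1 0.88 [188.9 247.2] [ 713.2 -187.8   37.5]
jug 0.81 [201.2 198.9] [ 574.9 -206.3   54.7]
jug 0.65 [187.8 247. ] [ 714.3 -190.1   39.4]
top ['fx', 'fy', 'cx', 'cy', 'T', 'shot'] [ 427.    46.5 1504.1]
chiller 0.23 [279.7 262.8] [510.8  46.3 166. ]
door_hinge 0.73 [237.6 249.8] [561.2 167.3   2.2]
door_push 0.79 [280.  266.4] [501.3  45.7 171.1]
lid_handle 0.6 [281.2 219.8] [609.7  40.4 251.9]
lid_hinge 0.77 [276.6 159.3] [773.2  48.6 207.9]
lid_pointer 0.71 [326.2 182.2] [706.7 -74.8 225. ]
fill_line 0.72 [327.6 174.3] [721.4 -76.7 248.8]
bottle1 0.96 [189.1 218.4] [643.6 293.8  84.1]
bottle1 0.65 [364.3 201.4] [ 680.3 -191.4   87. ]
jug 0.62 [376.  257.1] [ 531.4 -231.5    4.4]
```

View pics/scene0.png

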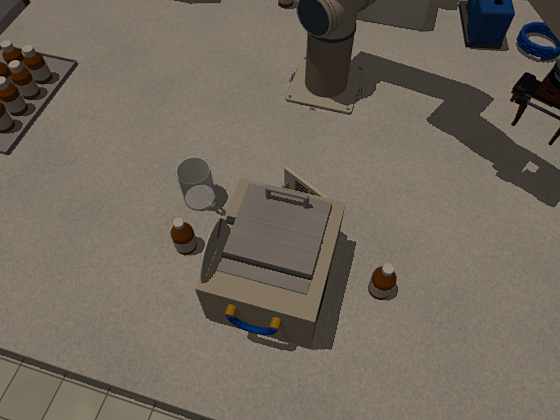

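View pics/top0.png

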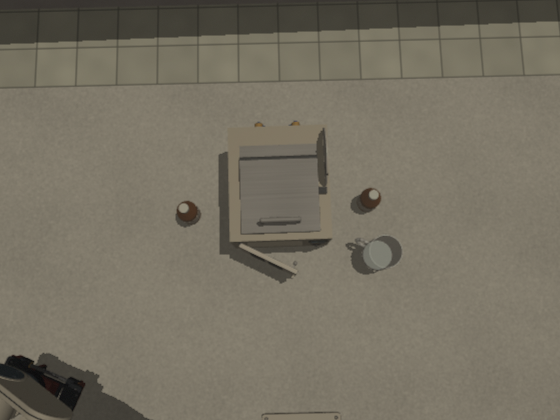

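The top view shows the chiller almost square to the robot. The door is ajar from its hinge near (240,246) to its free edge near (296,271). The handle bar is at (280,220), with the scale plate right of the lid at (325,150). In the scene view the bottles and the jug stand clear on both sides. Next I'll fit the geometry from depth.

```bash
cat > b.py <<'E'
from h import *
np.set_printoptions(precision=1,suppress=True)
o=ctrl.get_obs()
im=viewer.get_image('top'); T=T_of(im,o)
v,u=np.mgrid[0:420,0:560]; z=im['range_z']
P=np.stack([(u-im['cx'])/im['fx']*z,-(v-im['cy'])/im['fy']*z,-z,np.ones_like(z)],-1)@T.T
P=P[...,:3]; ok=(z>0)&(u>225)&(u<335)&(v>115)&(v<285)
def rect(m,n):
    q=P[m&ok][:,:2].astype(np.float32); r=cv2.minAreaRect(q); print(n,len(q),np.array(r[0]),np.array(r[1]),r[2],'z',np.median(P[m&ok][:,2])); print(cv2.boxPoints(r))
Z=P[...,2]
rect((Z>188)&(Z<260),'deck')
rect((Z>235)&(Z<262)&(P[...,0]<650),'bar')
rect((Z>155)&(Z<182)&(v>246)&(P[...,0]<560),'door')
q=P[(Z>155)&(Z<182)&ok&(v>243)&(P[...,0]<575)][:,:2].astype(np.float32)
print(cv2.fitLine(q,cv2.DIST_HUBER,0,.01,.01).ravel(), q[np.argmax(q[:,1])],q[np.argmin(q[:,1])])
# deck left edge, fit
E
python3 b.py
```

```text
deck 11452 [716.4  45.7] [301.4 260.4] 0.8384924530982971 z 205.35346300783624
[[563.8 173.7]
 [567.6 -86.7]
 [869.  -82.3]
 [865.2 178.1]]
bar 203 [611.   44.6] [ 12.3 100.2] 1.0350550413131714 z 251.631850138343
[[604.   94.6]
 [605.8  -5.6]
 [618.   -5.4]
 [616.2  94.8]]
door 300 [521.7  76.3] [161.5  12.6] 63.33967590332031 z 169.77899147561266
[[479.8   7. ]
 [491.1   1.3]
 [563.6 145.7]
 [552.3 151.3]]
[  0.4   0.9 522.1  77.3] [556.  152.6] [491.4   2.4]
```

Measured: the pin is near (565,149), the door is at about 0.45 rad, the push point is near (502,50), and the bar is at (611,45,247). The chiller is turned about 1°. I'll go to the front of the door with the fingers closed.

Request:
play_rows:
  dp:
    - [12, -33, 0]
    - [13, -33, 0]
    - [13, -33, 0]
    - [13, -33, 0]
    - [13, -33, 0]
    - [13, -33, 0]
    - [13, -33, 0]
    - [13, -33, 0]
  yaw: [3, 3, 3, 3, 3, 3, 3, 3.5]
  gripper: 1

```text
t: 1.72
ee_pos: [352.3, 307.7, 241.6]
orientation: [-0.033, 3.141, 0.0]
ft_force: [0.8, -0.1, -0.2]
width: 37.6
grasp_force: 0.0
```

Request:
play_rows:
  dp:
    - [13, -33, 0]
    - [13, -33, 0]
    - [13, -33, 0]
    - [13, -33, 0]
    - [13, -33, 0]
    - [13, -33, 0]
    - [13, -33, 0]
    - [12, -33, 0]
  yaw: [0, 0, 0, 0, 0, 0, 0, 0]

```text
t: 2.38
ee_pos: [455.6, 43.5, 241.7]
orientation: [-0.028, 3.141, 0.0]
ft_force: [0.7, 0.7, 0.4]
width: 0.2
grasp_force: 0.0
```

```bash
cat > c.py <<'E'
from h import *
np.set_printoptions(precision=2,suppress=True)
o=ctrl.get_obs(); M=R.from_rotvec(o['orientation']).as_matrix()
print(o['ee_pos'],'yaxis',M[:,1],np.degrees(np.arctan2(M[1,1],M[0,1])),'z',M[:,2],o['qpos'],o['ft_force'],o['width'],o['t'])
E
python3 c.py
```

```text
[455.58  43.48 241.71] yaxis [-0.02  1.    0.  ] 91.01040626087786 z [ 0.  0. -1.] [ 0.07  0.17  1.99  0.    0.98 -1.52] [0.71 0.69 0.39] 0.2149234973160874 2.3833
```

Request:
play_rows:
  dp:
    - [0, 0, -31]
    - [0, 0, -31]
    - [0, 0, -30]
    - [12, 0, 0]
    - [12, 0, 0]
    - [10, -1, 0]
    - [10, -1, 0]
    - [10, -1, 0]
  yaw: [0, 0, 0, 0, 0, 0, 0, 0]

```text
t: 3.05
ee_pos: [510.7, 42.3, 150.5]
orientation: [-0.029, 3.14, 0.0]
ft_force: [-0.9, -0.5, 0.5]
width: 0.9
grasp_force: 0.3
```

Request:
play_rows:
  dp:
    - [8, -2, 0]
    - [8, -1, 0]
    - [6, -1, 0]
    - [4, 0, 0]
    - [3, 0, 0]
    - [0, 0, 0]
  yaw: [0, 0, 0, 0, 0, 0]

```text
t: 3.55
ee_pos: [537.1, 38.1, 149.2]
orientation: [0.028, -3.139, 0.0]
ft_force: [-3.9, -1.4, 2.8]
width: 0.3
grasp_force: 1.6
```

```bash
python3 c.py; sed -i 's/^rect((Z>155.*//' b.py; python3 b.py | tail -2
```

```text
[537.06  38.06 149.16] yaxis [-0.02  1.   -0.  ] 91.01478476741269 z [-0. -0. -1.] [ 0.05  0.43  1.88 -0.    0.83 -1.54] [-3.88 -1.4   2.77] 0.3355693957433923 3.55
 [616.  128.5]]
[  0.3   1.  557.9 142.8] [561.1 152.6] [552.7 134.5]
```

Request:
play_rows:
  dp:
    - [3, -1, 0]
    - [3, 0, 0]
    - [0, 0, 0]
  yaw: [0, 0, 0]

```text
t: 3.85
ee_pos: [544.4, 37.3, 149.4]
orientation: [-0.028, 3.141, 0.0]
ft_force: [-0.6, 0.5, -1.6]
width: 0.9
grasp_force: 0.5
```

Request:
play_rows:
  dp:
    - [3, 0, 0]
    - [3, 0, 0]
    - [0, 0, 0]
  yaw: [0, 0, 0]

```text
t: 4.1
ee_pos: [544.5, 37.2, 148.7]
orientation: [0.028, -3.129, 0.0]
ft_force: [-20.7, -0.1, 16.5]
width: 0.6
grasp_force: 10.6
```

It snapped through and now presses against a solid stop. I'll back off, rise, and look at the door.

Request:
play_rows:
  dp:
    - [-10, 0, 0]
    - [-20, 0, 0]
    - [-30, 0, 0]
    - [-30, 0, 10]
    - [0, 0, 40]
    - [0, 0, 40]
    - [0, 0, 40]
    - [0, 0, 40]
  yaw: [0, 0, 0, 0, -7, -7, -7, -7]
  gripper: 0

```text
t: 4.77
ee_pos: [460.0, 37.3, 321.6]
orientation: [0.741, 3.051, 0.001]
ft_force: [0.8, 0.5, 0.1]
width: 50.2
grasp_force: 0.0
```

```bash
cat >> c.py <<'E'
im=viewer.get_image('top'); 
a=cv2.resize(im['pixels'][120:290,220:350],None,fx=4,fy=4,interpolation=2)[:600]
cv2.imwrite('pics/top1.png',a[200:,:,::-1])
T=T_of(im,o)
for u,v in [(245,243),(255,243),(265,243),(275,243),(285,243),(265,246),(275,246),(285,246),(290,244)]: print(u,v,pt(im,T,u,v))
for n in ['door_push','door_hinge']:
    for d in models.landmark_of(im,n)[:1]: print(n,d,pt(im,T,*d['location']))
E
python3 c.py
```

```text
[459.97  37.28 321.64] yaxis [0.46 0.89 0.  ] 62.68183508444407 z [ 0.  0. -1.] [ 0.06  0.08  1.89 -0.    1.17 -1.04] [0.84 0.46 0.05] 50.21435220959744 4.7667
245 243 [563.1  134.4  172.14]
255 243 [562.8  108.8  169.69]
265 243 [562.21  83.04 170.09]
275 243 [561.57  57.29 170.97]
285 243 [560.83  31.58 172.91]
265 246 [554.67  83.23 168.  ]
275 246 [554.48  57.49 164.21]
285 246 [554.85  31.55 154.47]
290 244 [558.31  18.73 169.55]
door_push {'location': [284.3, 246.9], 'conf': 0.76} [552.22  33.46 157.97]
door_hinge {'location': [241.9, 249.0], 'conf': 0.88} [563.32 154.86   1.17]
```

View pics/top1.png

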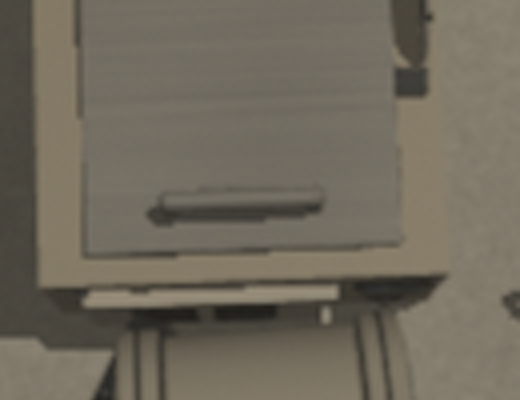

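The crop shows the cream door strip (85–338, 290) parallel to and against the front edge, so the door is shut. Now the handle.

Request:
play_rows:
  dp:
    - [19, 1, 0]
    - [19, 1, 0]
    - [19, 1, 0]
    - [19, 1, 0]
    - [19, 1, 0]
    - [19, 1, 0]
    - [19, 1, 0]
    - [18, 0, 0]
  yaw: [-7, -7, -7, -7, -7, -7, -7, -7]
  gripper: 0

```text
t: 5.58
ee_pos: [611.5, 44.4, 317.0]
orientation: [-2.085, -2.348, 0.002]
ft_force: [-0.2, -0.6, -0.1]
width: 87.5
grasp_force: 0.0
```

Request:
play_rows:
  dp:
    - [0, 0, -15]
    - [0, 0, -20]
    - [0, 0, -20]
    - [0, 0, -19]
    - [0, 0, 0]
  yaw: [-5.7, 0, 0, 0, 0]

```text
t: 6.0
ee_pos: [608.0, 44.1, 239.4]
orientation: [-2.19, -2.244, 0.01]
ft_force: [-1.1, 0.0, -0.1]
width: 87.9
grasp_force: 0.0
```

Request:
play_rows:
  dp:
    - [0, 0, 0]
    - [0, 0, 0]
    - [0, 0, 0]
    - [0, 0, 0]
    - [0, 0, 0]
    - [0, 0, 0]
    - [0, 0, 0]
    - [0, 0, 0]
  yaw: [0, 0, 0, 0, 0, 0, 0, 0]
  gripper: 1

```text
t: 6.67
ee_pos: [611.1, 44.2, 245.7]
orientation: [2.195, 2.247, 0.001]
ft_force: [0.4, -0.5, 0.6]
width: 38.0
grasp_force: 0.0
```

```bash
sed -i '/^im=/,$d' c.py; python3 c.py; python3 -c "
from h import *
im=viewer.get_image('scene');save(im,'s2.png')"
```

```text
[611.05  44.24 245.67] yaxis [1.   0.02 0.  ] 1.322157611543583 z [ 0.  0. -1.] [0.05 0.4  1.66 0.   1.09 0.03] [ 0.36 -0.46  0.6 ] 37.961498717800836 6.6667
```

View pics/s2.png

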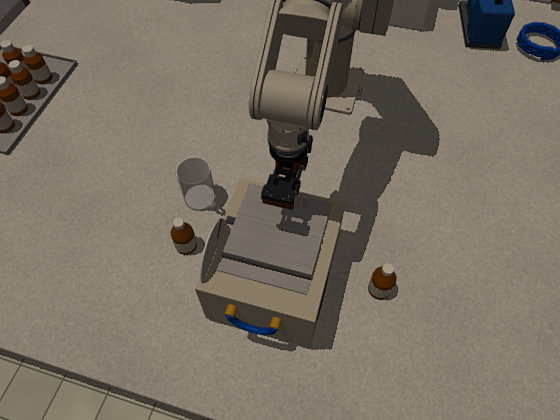

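The gripper straddles the bar, and the scale plate at (213,250) and the bystanders are clear. The fingers are still closing.

Request:
play_rows:
  dp:
    - [0, 0, 0]
    - [0, 0, 0]
    - [0, 0, 0]
    - [0, 0, 0]
    - [0, 0, 0]
    - [0, 0, 0]
    - [0, 0, 0]
    - [0, 0, 0]
  yaw: [0, 0, 0, 0, 0, 0, 0, 0]

```text
t: 7.38
ee_pos: [612.6, 44.3, 245.5]
orientation: [2.194, 2.245, 0.004]
ft_force: [5.8, 0.9, -3.7]
width: 11.2
grasp_force: 30.0
```

```bash
python3 -c "
import numpy as np
r=np.hypot(165,44);a0=np.arctan2(44,165)
p=None
for d in [0,5,10,15,20,25,30,35,40]:
    a=a0+np.radians(d);q=np.array([-r*np.cos(a),r*np.sin(a)])
    print(d,q-(p if p is not None else q), q); p=q"
```

```text
0 [0. 0.] [-165.   44.]
5 [ 4.4627275  14.21326427] [-160.5372725    58.21326427]
10 [ 5.68451307 13.77022618] [-154.85275943   71.98349045]
15 [ 6.86303608 13.22238835] [-147.98972335   85.2058788 ]
20 [ 7.98932723 12.57392016] [-140.00039612   97.77979896]
25 [ 9.05481478 11.82975685] [-130.94558134  109.60955582]
30 [10.05138972 10.99556195] [-120.89419162  120.60511777]
35 [10.97146752 10.07768418] [-109.92272411  130.68280195]
40 [11.80804582  9.08310915] [-98.11467829 139.7659111 ]
```

Request:
play_rows:
  dp:
    - [2.1, 0, 7.2]
    - [2.4, 0, 7]
    - [2.7, 0, 7]
    - [3, 0, 6.8]
    - [3.3, 0.1, 6.7]
    - [3.6, 0.1, 6.5]
    - [3.9, 0.1, 6.4]
    - [4.1, 0.1, 6.2]
  yaw: [0, 0, 0, 0, 0, 0, 0, 0]

```text
t: 8.05
ee_pos: [635.8, 44.5, 298.6]
orientation: [-2.195, -2.246, 0.003]
ft_force: [3.2, -0.1, -9.0]
width: 10.9
grasp_force: 30.0
```

Request:
play_rows:
  dp:
    - [4.4, 0.1, 6]
    - [4.6, 0.1, 5.8]
    - [4.9, 0.1, 5.6]
    - [5.2, 0.1, 5.4]
    - [5.4, 0.1, 5.1]
    - [5.6, 0.1, 4.9]
    - [0, 0, 0]
    - [0, 0, 0]
  yaw: [0, 0, 0, 0, 0, 0, 0, 0]

```text
t: 8.72
ee_pos: [665.3, 44.9, 333.6]
orientation: [-2.195, -2.246, 0.003]
ft_force: [-9.5, -2.8, 2.6]
width: 11.2
grasp_force: 30.0
```

```bash
cat > d.py <<'E'
from h import *
import sys
np.set_printoptions(precision=2,suppress=True)
o=ctrl.get_obs(); M=R.from_rotvec(o['orientation']).as_matrix()
print(o['ee_pos'],M[:,2],o['ft_force'],o['width'],o['grasp_force'],o['t'])
for c in ['scene','top']:
    im=viewer.get_image(c);T=T_of(im,o)
    for n in ['lid_pointer','fill_line','lid_hinge','lid_handle','door_push']:
        for d in models.landmark_of(im,n)[:1]: print(c,n,round(d['conf'],2),np.array(d['location']),pt(im,T,*d['location']))
    z=im['range_z'];v,u=np.mgrid[0:420,0:560]
    P=(np.stack([(u-im['cx'])/im['fx']*z,-(v-im['cy'])/im['fy']*z,-z,np.ones_like(z)],-1)@T.T)[...,:3]
    m=(z>0)&(P[...,0]>640)&(P[...,0]<755)&(((P[...,1]>-30)&(P[...,1]<0))|((P[...,1]>92)&(P[...,1]<125)))&(P[...,2]>212)&(P[...,2]<345)
    q=P[m]
    for _ in range(4):
        A=np.c_[q[:,0],q[:,1],np.ones(len(q))];s=np.linalg.lstsq(A,q[:,2],rcond=None)[0];e=q[:,2]-A@s;q=q[abs(e)<max(3,2*e.std())]
    print(c,'lid plane deg',np.degrees(np.arctan(np.hypot(*s[:2]))),s,len(q),e.std())
    if c=='scene': cv2.imwrite('pics/'+sys.argv[1],cv2.resize(im['pixels'][165:305,180:350],None,fx=4,fy=4,interpolation=2)[:,:,::-1])
E
python3 d.py s3.png
```

```text
[665.29  44.9  333.62] [-0. -0. -1.] [-9.49 -2.83  2.58] 11.220595093281538 30.000271797180176 8.7167
scene lid_pointer 0.95 [226.4 216.6] [713.66 -63.02 248.83]
scene fill_line 0.94 [220.9 216.1] [ 581.24 -153.36    0.44]
scene lid_hinge 0.81 [266.9 265.3] [780.93  49.26 208.29]
scene lid_handle 0.56 [277.9 190.9] [739.49  62.78 436.28]
scene door_push 0.22 [198.9 197.5] [ 579.1  -209.48   66.2 ]
scene lid plane deg 33.917809550577964 [ -0.67  -0.01 733.27] 1524 1.8452564815416097
top lid_pointer 0.81 [326.7 177.8] [713.98 -74.8  242.63]
top fill_line 0.58 [325.9 174.9] [723.09 -73.76 235.33]
top lid_hinge 0.16 [243.2 251.1] [557.03 151.06   2.56]
top lid_handle 0.58 [279.3 187.8] [625.62  44.12 555.68]
top door_push 0.26 [280.4 188.6] [626.5   42.05 543.94]
top lid plane deg 35.846181484520294 [ -0.72  -0.01 767.3 ] 151 3.3540837845365346
```

View pics/s3.png

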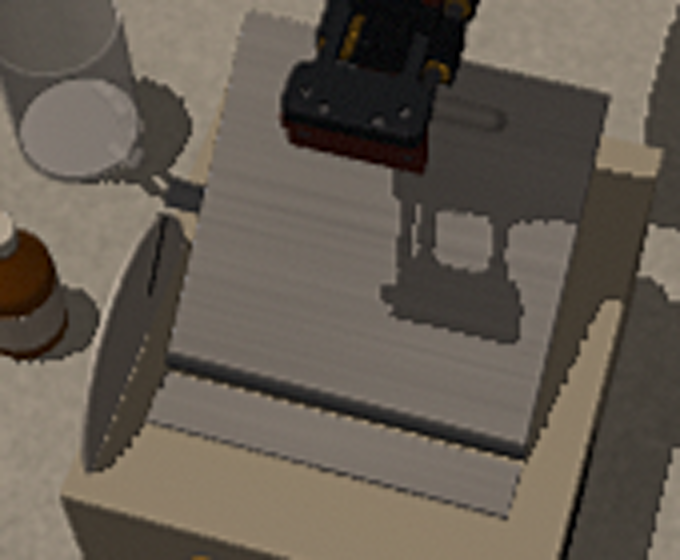

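The lid is near 35°. In the crop the pointer (185,193) is still short of the engraved line's outer end (165,215). Another 5°.

Request:
play_rows:
  dp:
    - [3.6, 0, 3.6]
    - [3.6, 0.1, 3.4]
    - [3.6, 0.1, 3]
    - [0, 0, 0]
    - [0, 0, 0]
    - [0, 0, 0]
  yaw: [0, 0, 0, 0, 0, 0]

```text
t: 9.82
ee_pos: [676.3, 45.0, 343.0]
orientation: [-2.195, -2.246, 0.003]
ft_force: [-5.9, -3.1, -0.6]
width: 10.9
grasp_force: 30.0
```

```bash
python3 d.py s4.png
```

```text
[676.25  45.   342.95] [-0. -0. -1.] [-5.87 -3.05 -0.6 ] 10.925773634350033 30.0009486079216 9.8167
scene lid_pointer 0.91 [223.5 214.9] [715.52 -68.22 256.35]
scene fill_line 0.62 [215.9 217.4] [ 588.1  -165.79   -1.54]
scene lid_hinge 0.71 [265.6 264.1] [779.93  46.09 210.26]
scene lid_handle 0.71 [276.5 190.8] [746.81  62.53 446.76]
scene lid plane deg 38.59928324052465 [ -0.8   -0.01 831.92] 1598 1.932847745789376
top lid_pointer 0.83 [328.6 172.4] [738.84 -84.73 195.49]
top fill_line 0.94 [328.5 172.8] [737.82 -84.45 195.33]
top lid_handle 0.71 [279.5 183.1] [637.35  43.52 542.9 ]
top lid plane deg 38.59763347026165 [ -0.8   -0.01 831.68] 200 2.2075410110746496
```

View pics/s4.png

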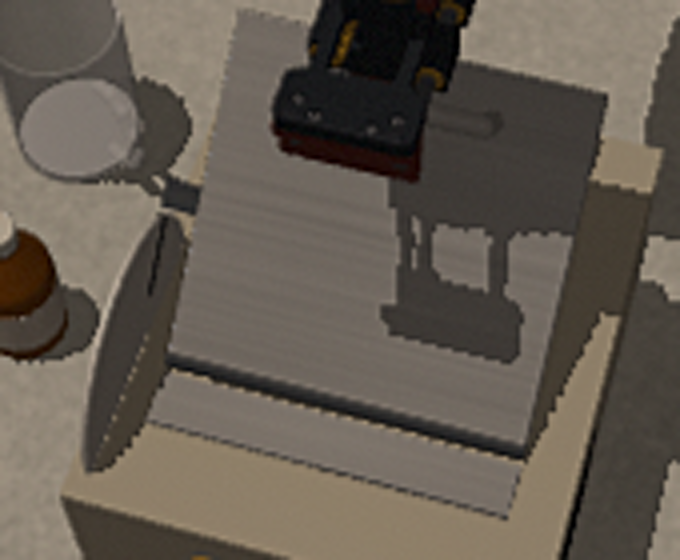

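The pointer now sits on the extension of the line at (164,192), but the estimates spread from 38.6 to 40.1°. I'll refine with several frames and a check for tilt bias on the deck.

```bash
cat > e.py <<'E'
from h import *
import sys
np.set_printoptions(precision=2,suppress=True)
o=ctrl.get_obs(); print(o['ee_pos'],o['ft_force'],o['t'])
def fit(q):
    q=q[::1]
    c=np.median(q,0)
    for k in range(8):
        c=q.mean(0); n=np.linalg.svd(q-c,full_matrices=False)[2][2]; n*=np.sign(n[2]); e=(q-c)@n
        q2=q[abs(e)<max(3,2.5*e.std())]; 
        if len(q2)==len(q): break
        q=q2
    return n,c,e.std(),len(q)
for c in ['scene','top']:
  L=[];D=[]
  for k in range(4):
    im=viewer.get_image(c);T=T_of(im,o);z=im['range_z'];v,u=np.mgrid[0:420,0:560]
    P=(np.stack([(u-im['cx'])/im['fx']*z,-(v-im['cy'])/im['fy']*z,-z,np.ones_like(z)],-1)@T.T)[...,:3]
    X,Y,Z=P[...,0],P[...,1],P[...,2]; g=z>0
    L.append(P[g&(X>650)&(X<760)&(((Y>-35)&(Y<0))|((Y>92)&(Y<125)))&(abs(Z-(831.8-.8*X))<14)])
    D.append(P[g&(abs(Z-195)<10)&(X>580)&(X<860)&((Y>155)&(Y<168)|(X>815)&(Y<168)&(Y>-70))])
  n,p,s,N=fit(np.vstack(L)); nd,pd,sd,Nd=fit(np.vstack(D))
  print(c,'lid',np.degrees(np.arctan2(n[0],n[2])),p,s,N,'deck',np.degrees(np.arctan2(nd[0],nd[2])),pd,sd,Nd, 'hinge x if z203:',p[0]+((p[2]-203)*n[2]-6)/n[0] )
  w=[d for d in models.landmark_of(im,'lid_pointer')[:1]+models.landmark_of(im,'fill_line')[:1]]; print([np.array(d['location']) for d in w])
  # prediction of tip for several angles
  for a in (36,38,40,42,44):
    r=np.radians(a); h=np.array([776.3,47,203]); 
    print(a,[proj(im,T,h+[-R_*np.cos(r)+1.7,-y,R_*np.sin(r)]) for R_,y in((78.5,110),(75,118))])
E
python3 e.py
```

```text
[676.21  45.03 342.94] [-5.96 -2.53 -1.97] 10.4167
scene lid 38.67617380695557 [709.3   53.06 265.16] 1.67870384407991 7307 deck 0.019752825643003336 [811.45  72.95 194.77] 1.6558666161806694 11245 hinge x if z203: 777.356871174934
[array([222.2, 217.4]), array([220.6, 216.1])]
36 [array([226.26, 216.84]), array([222.44, 217.5 ])]
38 [array([225.9 , 216.94]), array([222.09, 217.59])]
40 [array([225.53, 217.08]), array([221.72, 217.73])]
42 [array([225.15, 217.27]), array([221.35, 217.91])]
44 [array([224.75, 217.5 ]), array([220.96, 218.13])]
top lid 39.13187599153872 [693.33  14.87 277.91] 1.5325531005907587 698 deck 0.08696326483253822 [749.38 123.37 195.31] 2.50789906956146 2921 hinge x if z203: 775.8971938059675
[array([326.8, 174.3]), array([328. , 176.1])]
36 [array([322.15, 177.1 ]), array([325.28, 176.11])]
38 [array([322.2 , 176.25]), array([325.33, 175.29])]
40 [array([322.24, 175.37]), array([325.37, 174.45])]
42 [array([322.28, 174.46]), array([325.42, 173.58])]
44 [array([322.32, 173.53]), array([325.46, 172.7 ])]
```

Door shut, lid at about 38.8° with no camera tilt bias. I'll add a little under 1°.

Request:
play_rows:
  dp:
    - [1, 0, 0.8]
    - [1, 0, 0.8]
    - [0, 0, 0]
    - [0, 0, 0]
    - [0, 0, 0]
    - [0, 0, 0]
  yaw: [0, 0, 0, 0, 0, 0]

```text
t: 11.52
ee_pos: [678.1, 45.0, 344.3]
orientation: [-2.195, -2.246, 0.003]
ft_force: [-6.6, -2.9, -1.5]
width: 11.1
grasp_force: 30.0
```

```bash
python3 e.py | grep -v '^[34]'; python3 d.py s5.png >/dev/null; python3 -c "
from h import *
o=ctrl.get_obs();print(o['ee_pos'],o['ft_force'],o['grasp_force'],o['t'])
im=viewer.get_image('top');cv2.imwrite('pics/t5.png',cv2.resize(im['pixels'][120:290,220:350],None,fx=3.5,fy=3.5,interpolation=2)[:,:,::-1])"
```

```text
[678.06  45.04 344.29] [-6.61 -2.87 -1.55] 11.5167
scene lid 39.47819160532043 [709.47  53.64 266.63] 1.6714840145962866 7289 deck 0.016343349254675992 [811.4   73.15 194.77] 1.6781280017852989 11271 hinge x if z203: 777.2723106642782
[array([221.8, 217.8]), array([222.8, 219.1])]
top lid 39.71515635224523 [694.63  15.46 278.84] 1.456755732368836 730 deck 0.050991966806395186 [748.39 123.49 195.17] 2.5433847220348293 2882 hinge x if z203: 776.5401392266753
[array([327. , 175.7]), array([326.1, 174.1])]
[678.066749    45.02954198 344.2747862 ] [-5.50823831 -3.0754123  -2.41352389] 30.00100314617157 12.7167
```

View pics/s5.png

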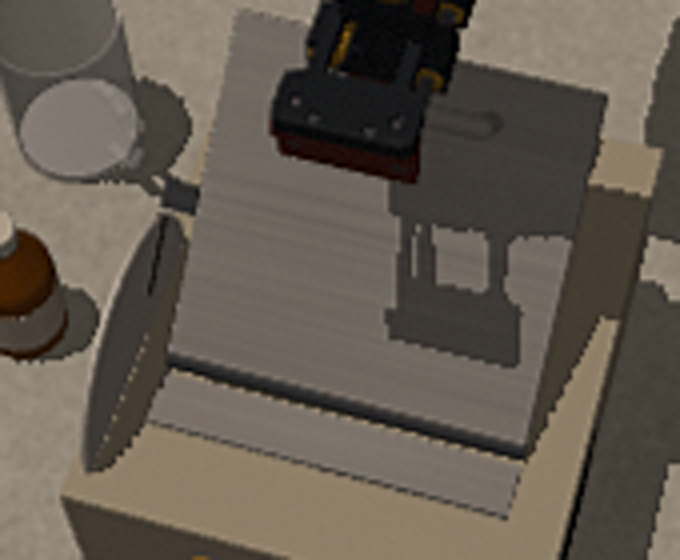

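View pics/t5.png

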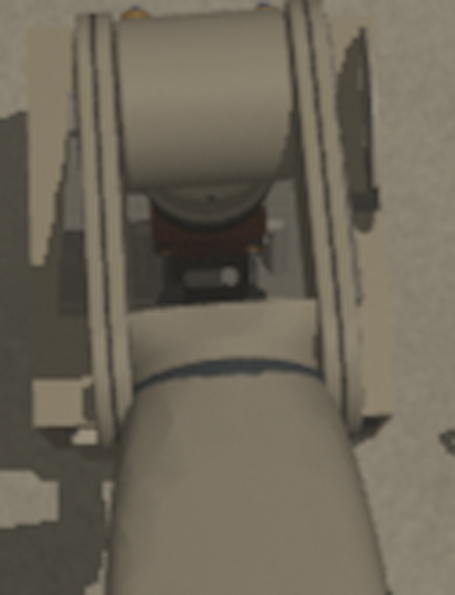

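The scene crop shows the pointer tip (163,193) on the outward extension of the engraved line, and the top crop shows the pointer at the plate's rim. The lid plane reads 39.6° and is steady in the grip, so I'll hand in.

```bash
python3 -c "
from workcell import ticket
print(ticket.close_job())"
```

```text
the job is handed in; nothing more can be done
None
```

The filter door is snapped shut on its catch and the gripper is still holding the lid at the fill line (measured about 39.6° of 40°); I did not move the bottles or the jug, and the job has been handed in.

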